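# Put the succulents back on their own saucers

## Robot

A 7-joint arm with a two-finger parallel gripper is mounted at the origin on the work surface. World frame = base frame: x ahead of the robot, y to its left, z up, the work surface at z = 0. Lengths are in m, angles in rad, forces in N, time in s.
With the tool pointing down it reaches from about 0.425 to 0.925 m from the base axis. Payload 6.8 kg.
Tool frame: the origin (TCP) lies on the centre line of the jaws, within the pads' length; the fingertips stand 8 mm ahead of it and the grasp point (between the pads) lies 11 mm behind it (bot.tips_ahead is the distance from the TCP to the fingertips, in m); z points along the fingers, y is the line along which they close (so a half turn about z gives the same grasp; the last joint's range is limited). The gripper opens to 85 mm and grips with 20 to 120 N. Pads are 22 mm wide; open, the fingers measure 114 mm over their backs; the gripper's body (76 mm by 85 mm) begins 54 mm behind the grasp point. The pads swing forward as they close: fully open they stand 13 mm farther back than shut.
Start: joints at [-1.299, 0.477, 0.022, 1.555, -0.011, 1.109, -0.083], TCP at [0.25, 0.627, 0.239] pointing down, gripper open.
Joint ranges: [-2.96, 2.96], [-0.34, 2.1], [-1.41, 1.46], [0.24, 2.44], [-1.37, 4.51], [0.17, 1.92], [-2.96, 2.96]. Speed limits (rad/s): [2.39, 2.39, 3.14, 3.14, 3.14, 3.14, 3.14].

## Interface

Orientations are given as a unit quaternion [w, x, y, z].
In Python, from station import bot gives the robot as it stands.
- The arm moves only by the tool send_rows, never from a script. Its argument "deltas" is text: rows parted by semicolons, each of 4 numbers parted by spaces: the shift along the tool's x, y, z in m, then the turn about the tool's z in degrees. In form: x y z spin; .... A call has 1 to 5 rows; each row is the pose to reach, as a shift and turn from the pose commanded when the call began, along the tool's axes at that moment; what a row does not reach only later rows make up. A row lasts 1/10 s, in which the tool goes at most 50 mm and 8.59 degrees, less where a joint would pass 70% of its speed; a pose out of reach is approached as far as the arm can. A call with a gripper value outside its range is refused whole. "claw" is the opening, from 0 (shut) to 1 (fully open), set as the call begins (left out, the last holds). The fingers move at their own pace and stop on an object; "force" is the grip in N (left out, the last holds). Time passes only in rows, so rows that repeat a pose let the fingers close. It gives the time, the measured TCP pose, the force, the opening and the grip force at its end, in the units of the state.
- bot.get_obs(): the state, without advancing time (a new reading comes with each control period).
- bot.read_camera(name): name is "scene" or "top" or "wrist"; returns a dict with "img" (400x640x3 uint8, red, green, blue), "depth" (400x640 float32, m along the optical axis (not along the pixel's ray), 0 where there is no reading), "fx", "fy", "cx", "cy" (pixels), "camera_from_world" (4x4, takes a point from world to camera coordinates). Camera axes: x right, y up, looking along -z (the intrinsics and any distortion apply to the point x, -y, -z); pixel columns grow to the right and rows downward; lengths in m; the calibration is good to about 2 mm. A picture is of the moment at which its call begins.
- bot.hand_in(): hands the job in; it is judged then, once.
Trained networks look in a picture, given as the dict that the camera call returned (one of the last four; its "shot" number tells which), for a name from the list of things; names that differ only in an ending like _2 or _b are one class to them, and where a whole thing is asked for, a point or a joint stands for the part that bears it (a point fixed in the world has none). Each returns a list of dicts, best first, with "confidence" (0 to 1); they miss things now and then, are a little off and sometimes report something else, mostly with a low value. They report only what shows in the picture. A call takes as long as a camera call. They do not tell look-alikes from the thing itself.
- bot.masks_of(picture, query): "mask" (400x640 bool, what is visible of it).
- bot.landmark_of(picture, query): "xyz" ([x, y, z] in m, in world coordinates, good to about 4 mm: a listed point, or the origin of a listed thing).
The state is a dict: "t": time; "q": joint angles; "joint_vel": joint speeds; "joint_torque": joint torques, N m; "eef_pos": TCP position; "tool_rot": TCP orientation; "contact_force": force on the tool from outside, world axes, zero at the start; "torque": the same for the moment, N m; "gripper_width": opening from 0.0 (shut) to 1.0 (fully open); "grasp_force": force on a finger pad.
Only numpy, scipy, OpenCV 4.12 (cv2) and the standard library are available. Lean on these libraries where they do the work, as an engineer would, in place of code of your own. Each camera call takes 0.05 s, during which the arm holds its last target. There are 200 camera calls.

## Task

After watering, the three little pots were put back on one another's saucers: move each onto the saucer of its own colour, standing flat and upright, and park a pot in the empty black saucer while you swap them. They still drip and are fragile, so never set one down on the bare bench, keep them upright and lower them gently instead of dropping them. Leave the saucers, the cork-lidded jar and the nest of grey nursery pots where they stand.

Things in the scene. Friction and masses are not known exactly. Their poses are not given: they have to be found in the camera images.
- pot_terracotta: Orange-brown terracotta pot, 62 mm tall, with a round green cactus with a pink bud. All pots alike: upright rim band 62 mm in diameter from 36 to 62 mm above the underside (grip it there), tapering to a foot 42 mm in diameter. Plant within 27 mm of the axis, its tip 91 mm above the pot's underside at most. About 200 g. Origin: centre of underside; z up the pot's axis. Starts in another pot's saucer.
- pot_blue: Blue glazed pot, 62 mm tall, with a pale green succulent rosette. All pots alike: upright rim band 62 mm in diameter from 36 to 62 mm above the underside (grip it there), tapering to a foot 42 mm in diameter. Plant within 27 mm of the axis, its tip 91 mm above the pot's underside at most. About 200 g. Origin: centre of underside; z up the pot's axis. Starts in another pot's saucer.
- pot_white: White glazed pot, 62 mm tall, with a dark green spiky plant. All pots alike: upright rim band 62 mm in diameter from 36 to 62 mm above the underside (grip it there), tapering to a foot 42 mm in diameter. Plant within 27 mm of the axis, its tip 91 mm above the pot's underside at most. About 200 g. Origin: centre of underside; z up the pot's axis. Starts in another pot's saucer.
- saucer_terracotta: Orange-brown terracotta saucer, loose, round: 90 mm across the rim, 14 mm tall, flat inner floor 5 mm above its underside and about 66 mm wide: a pot's 42 mm foot stands flat in it with some 12 mm to spare all round. The terracotta pot belongs here. Origin: centre of underside; z up. Its rim shows around a pot standing in it.
- saucer_blue: Blue glazed saucer, loose, round: 90 mm across the rim, 14 mm tall, flat inner floor 5 mm above its underside and about 66 mm wide: a pot's 42 mm foot stands flat in it with some 12 mm to spare all round. The blue pot belongs here. Origin: centre of underside; z up. Its rim shows around a pot standing in it.
- saucer_white: White glazed saucer, loose, round: 90 mm across the rim, 14 mm tall, flat inner floor 5 mm above its underside and about 66 mm wide: a pot's 42 mm foot stands flat in it with some 12 mm to spare all round. The white pot belongs here. Origin: centre of underside; z up. Its rim shows around a pot standing in it.
- saucer_spare: Black plastic spare saucer, loose, round: 90 mm across the rim, 14 mm tall, flat inner floor 5 mm above its underside and about 66 mm wide: a pot's 42 mm foot stands flat in it with some 12 mm to spare all round. Empty at the start: park a pot here during the swap. Origin: centre of underside; z up. Its rim shows around a pot standing in it.
- jar: Round glass jar with a cork lid, 60 mm in diameter, 70 mm tall, loose, standing among the saucers; leave it alone. Origin: centre of its underside.
- nest: Nest of empty grey plastic nursery pots, a tapered cup shape 56 mm in diameter at the top, 77 mm tall, loose, standing among the saucers; leave it alone. Origin: centre of its underside.
- table: The grey bench top on which everything stands; its surface is at height 0. No pot may be set down on it. The other small clutter on it (a 45 mm spool and snips among the saucers; taller things along the far side and flanks, 14 cm or more from any saucer's centre) is not part of the job.
Things that resemble listed ones, but are neither listed nor needed, are in the scene too. What is shaped like the saucer_white but green, purple or red is not meant.

How it is judged:
On the way:
1. one of the pots stands in the black spare saucer (((horizontal distance between pot_terracotta and saucer_spare below 0.014 m and z of pot_terracotta in the frame of saucer_spare between 0.002 and 0.009 m and angle between pot_terracotta's own z axis and vertical below 0.1 rad) or (horizontal distance between pot_blue and saucer_spare below 0.014 m and z of pot_blue in the frame of saucer_spare between 0.002 and 0.009 m and angle between pot_blue's own z axis and vertical below 0.1 rad) or (horizontal distance between pot_white and saucer_spare below 0.014 m and z of pot_white in the frame of saucer_spare between 0.002 and 0.009 m and angle between pot_white's own z axis and vertical below 0.1 rad))), for 0.2 s.
At the end, for the whole second after the job is handed in: Each pot stands in the saucer of its own colour: centre within 14 mm of the saucer's centre, its foot down on the saucer's floor (underside 2 to 9 mm above the saucer's underside), upright within 0.1 rad, at rest and released (horizontal distance between pot_terracotta and saucer_terracotta below 0.014 m and z of pot_terracotta in the frame of saucer_terracotta between 0.002 and 0.009 m and angle between each of pot_terracotta, pot_blue, pot_white's own z axis and vertical below 0.1 rad and linear speed of each of pot_terracotta, pot_blue, pot_white below 0.02 m/s and contact force between the fingers and pot_terracotta below 0.1 N and horizontal distance between pot_blue and saucer_blue below 0.014 m and z of pot_blue in the frame of saucer_blue between 0.002 and 0.009 m and contact force between the fingers and pot_blue below 0.1 N and horizontal distance between pot_white and saucer_white below 0.014 m and z of pot_white in the frame of saucer_white between 0.002 and 0.009 m and contact force between the fingers and pot_white below 0.1 N); the robot touches nothing.
It fails at once if a pot is set on the bare bench (contact force between any of pot_terracotta, pot_blue, pot_white and table above 0.3 N).
It fails at once if a pot is tipped by more than 0.5 rad (angle between any of pot_terracotta, pot_blue, pot_white's own z axis and vertical above 0.5 rad).
It fails at once if a pot is dropped (falls, not held, faster than 0.6 m/s: a drop of about 20 mm) ((linear speed of pot_terracotta above 0.6 m/s and contact force between the fingers and pot_terracotta below 0.1 N) or (linear speed of pot_blue above 0.6 m/s and contact force between the fingers and pot_blue below 0.1 N) or (linear speed of pot_white above 0.6 m/s and contact force between the fingers and pot_white below 0.1 N)).
It fails at once if a saucer is shifted by more than 30 mm (distance of any of saucer_terracotta, saucer_blue, saucer_white, saucer_spare from where it was at the start of the episode above 0.03 m).
It fails at once if the jar or the nest of nursery pots is shifted by more than 30 mm (distance of any of jar, nest from where it was at the start of the episode above 0.03 m).
It also fails if it takes over 99 s, if anything falls off the work surface, if the arm or the gripper's body presses on something with over 40 N, if the wrist force passes 120 N, or if a joint passes its speed limit or range.

## Working session

There is one attempt and no reset: what is moved stays moved. The work goes in short steps, Python scripts to look and compute and a tool call to move; the robot and the scene stay as the last step left them, time stands still between calls to the robot, and variables do not carry over. Pictures are saved under pics/ and viewed, at most 14 in all, crops included, and the job is handed in when it is done.

Besides the shell and the picture viewer there is one more tool, called after ">>>" as name(argument=value, ...), one argument or row to a line, values as JSON. send_rows: Moves the arm, as the interface text tells. Its arguments: {"type":"object","properties":{"deltas":{"type":"string"},"claw":{"type":"number"},"force":{"type":"number"}},"required":["deltas"]}

```bash
mkdir -p pics
cat > h.py <<'E'
import numpy as np, cv2
from station import bot
def world(p,u,v,d=None):
    d=p['depth'][int(v),int(u)] if d is None else d
    c=np.array([(u-p['cx'])/p['fx']*d,-(v-p['cy'])/p['fy']*d,-d,1])
    return (np.linalg.inv(p['camera_from_world'])@c)[:3]
def cloud(p):
    v,u=np.mgrid[:400,:640]; d=p['depth']
    c=np.stack([(u-p['cx'])/p['fx']*d,-(v-p['cy'])/p['fy']*d,-d,np.ones_like(d)],-1)
    return (c@np.linalg.inv(p['camera_from_world']).T)[...,:3]
def save(p,n): cv2.imwrite(f'pics/{n}.png',p['img'][...,::-1])
def pix(p,x):
    c=p['camera_from_world']@np.r_[x,1]; return (round(p['cx']-p['fx']*c[0]/c[2]),round(p['cy']+p['fy']*c[1]/c[2]))
E
python3 - <<'E'
from h import *
o=bot.get_obs(); print(o['eef_pos'],o['tool_rot'],o['t'])
p=bot.read_camera('top'); save(p,'top'); s=bot.read_camera('scene'); save(s,'scene')
for n in ['pot_terracotta','pot_blue','pot_white','saucer_terracotta','saucer_blue','saucer_white','saucer_spare','jar','nest']:
    for r in bot.landmark_of(p,n)[:3]: print(n,np.round(r['xyz'],3),round(r['confidence'],2),pix(p,r['xyz']))
E
```

```text
[0.25002828 0.62634732 0.23833673] [-1.11756692e-04  1.88755737e-01  9.82023623e-01 -9.29407830e-04] 0.0
pot_terracotta [0.628 0.288 0.006] 0.64 (175, 168)
pot_blue [ 0.635 -0.096  0.004] 0.7 (329, 165)
pot_white [0.489 0.08  0.003] 0.95 (258, 223)
saucer_terracotta [ 0.488  0.086 -0.005] 0.89 (256, 224)
saucer_blue [0.627 0.275 0.001] 0.78 (181, 169)
saucer_blue [0.632 0.284 0.005] 0.23 (177, 167)
saucer_white [ 0.351  0.026 -0.001] 0.83 (279, 280)
saucer_white [ 0.338 -0.135  0.003] 0.78 (345, 286)
saucer_white [ 0.784  0.14  -0.002] 0.74 (236, 108)
saucer_spare [ 0.479 -0.258  0.001] 0.63 (394, 228)
saucer_spare [0.628 0.277 0.005] 0.48 (180, 168)
jar [0.47  0.265 0.003] 0.73 (182, 231)
nest [ 0.624 -0.258 -0.003] 0.76 (393, 170)
nest [0.63  0.29  0.006] 0.39 (174, 167)
nest [0.488 0.082 0.003] 0.21 (257, 224)
```

View pics/top.png

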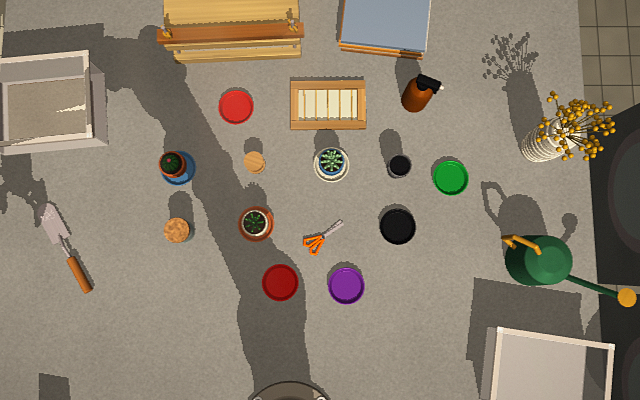

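View pics/scene.png

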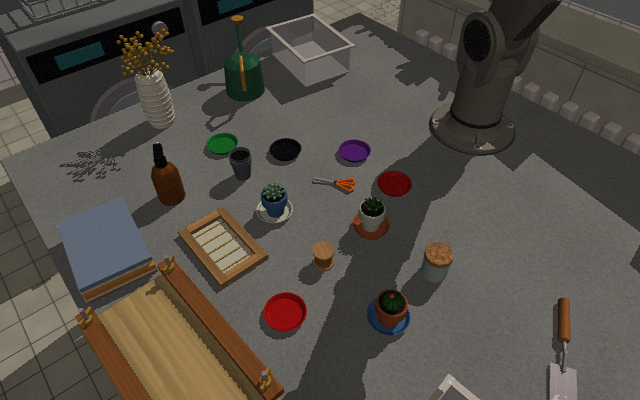

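Top view shows:
- Terracotta pot on the blue saucer (177,168), blue pot on the white saucer (331,163), white pot on the terracotta saucer (256,224).
- Empty black saucer (397,226), jar (176,230), nest (399,165).
- Look-alike saucers, not wanted: red (236,106) and (280,282), purple (346,286), green (450,177).

Next I'll measure centres from the depth image and check with one close crop.

Run:
```python
from h import *
p=bot.read_camera('top'); W=cloud(p)
c=p['img'][120:270,140:440]; cv2.imwrite('pics/crop.png',cv2.resize(c,None,fx=2.6,fy=2.6,interpolation=2)[...,::-1])
def circ(P):
    for _ in range(4):
        A=np.c_[2*P[:,:2],np.ones(len(P))]; s=np.linalg.lstsq(A,(P[:,:2]**2).sum(1),rcond=None)[0]
        r=np.sqrt(s[2]+s[0]**2+s[1]**2); e=abs(np.hypot(*(P[:,:2]-s[:2]).T)-r); P=P[e<=max(np.percentile(e,85),.001)]
    return np.round([*s[:2],r],4),len(P)
for n,x,y in [('terra/blueS',.628,.281),('blue/whiteS',.635,-.096),('white/terraS',.489,.083),('spare',.479,-.258),('jar',.47,.265),('nest',.624,-.258)]:
    D=np.hypot(W[...,0]-x,W[...,1]-y)<.06
    for lo,hi in [(.006,.02),(.06,.073)]:
        m=D&(W[...,2]>lo)&(W[...,2]<hi)
        if m.sum()>15:
            q=W[m][:,:2].astype(np.float32); (cc,r)=cv2.minEnclosingCircle(q)
            print(n,lo,'fit',circ(W[m]),'enc',np.round(cc,4),round(r,4))
```

```text
terra/blueS 0.006 fit (array([0.6269, 0.2781, 0.0402]), 184) enc [0.627  0.2827] 0.0574
terra/blueS 0.06 fit (array([0.6277, 0.2799, 0.0273]), 160) enc [0.6286 0.2814] 0.0321
blue/whiteS 0.006 fit (array([ 0.6368, -0.101 ,  0.0408]), 189) enc [ 0.6356 -0.0965] 0.0588
blue/whiteS 0.06 fit (array([ 0.6338, -0.1001,  0.028 ]), 132) enc [ 0.6337 -0.1   ] 0.0313
white/terraS 0.006 fit (array([0.4884, 0.0836, 0.0405]), 217) enc [0.4923 0.0815] 0.0592
white/terraS 0.06 fit (array([0.4866, 0.0808, 0.0266]), 205) enc [0.4866 0.0807] 0.0309
spare 0.006 fit (array([ 0.4815, -0.2629,  0.0388]), 376) enc [ 0.4778 -0.2569] 0.0584
jar 0.006 fit (array([0.4742, 0.2738, 0.0394]), 35) enc [0.4691 0.2647] 0.0591
jar 0.06 fit (array([0.4698, 0.2614, 0.0249]), 226) enc [0.4703 0.2622] 0.0308
nest 0.006 fit (array([ 0.6228, -0.2613,  0.0507]), 26) enc [ 0.6243 -0.2593] 0.0587
nest 0.06 fit (array([ 0.6224, -0.2609,  0.0209]), 184) enc [ 0.6232 -0.2613] 0.0288
```

View pics/crop.png

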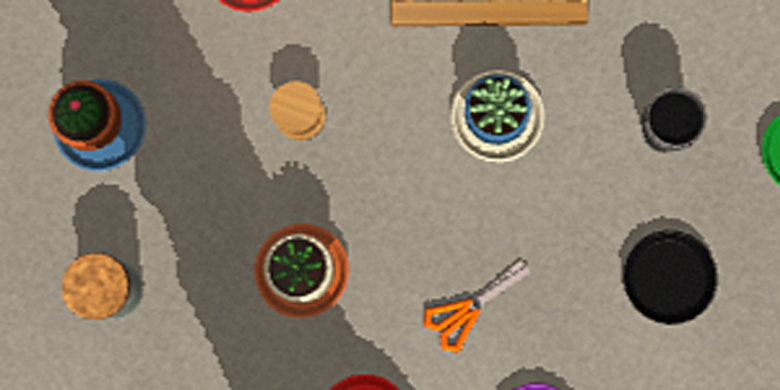

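The crop confirms the colour pairs: terracotta pot in the blue saucer (98,120), blue pot in the white saucer (498,112), white pot in the terracotta saucer (300,268), and the black saucer empty (670,277). Plan: blue→spare, white→white, terracotta→terracotta, blue→blue.

>>> send_rows(
  deltas="-0.037 -0.032 0 -4.4; -0.075 -0.064 0 -8.8; -0.112 -0.096 0 -13.2; -0.15 -0.128 0 -17.6; -0.187 -0.16 0 -21.8",
  claw=1,
)

```text
t: 1.1
eef_pos: [0.3654, 0.4071, 0.2395]
tool_rot: [0.0, -0.002, 1.0, 0.0]
contact_force: [0.7, 0.3, 0.1]
gripper_width: 1.001
grasp_force: 0.0
```

```bash
cat >> h.py <<'E'
from scipy.spatial.transform import Rotation as Ro
def go(t):
    o=bot.get_obs(); q=o['tool_rot']; R=Ro.from_quat([*q[1:],q[0]]).as_matrix()
    d=R.T@(np.array(t)-o['eef_pos']); a=np.degrees(np.arctan2(R[1,1],R[0,1]))
    print('t',round(o['t'],2),'pos',np.round(o['eef_pos'],4),'yaw(y)',round(a,1),'delta',np.round(d,4),'F',np.round(o['contact_force'],1),'g',o['gripper_width'],o['grasp_force'])
E
python3 -c "
from h import *
go([.634,-.1,.2])"
```

```text
t 1.1 pos [0.3654 0.4071 0.2395] yaw(y) 90.2 delta [-0.2667 -0.5081  0.0395] F [0.7 0.3 0.1] g 1.0012188560107147 0.0
```

>>> send_rows(
  deltas="-0.023 -0.044 0 0; -0.046 -0.088 0 0; -0.069 -0.132 0 0; -0.092 -0.176 0 0; -0.115 -0.22 0 0",
)

```text
t: 1.6
eef_pos: [0.4805, 0.1872, 0.2397]
tool_rot: [0.0, -0.0, 1.0, 0.0]
contact_force: [1.5, 0.4, -0.2]
gripper_width: 1.001
grasp_force: 0.0
```

>>> send_rows(
  deltas="-0.023 -0.044 0 0; -0.046 -0.088 0 0; -0.069 -0.132 0 0; -0.092 -0.176 0 0; -0.115 -0.22 0 0",
)

```text
t: 2.1
eef_pos: [0.5957, -0.0326, 0.2396]
tool_rot: [0.0, -0.0, 1.0, 0.0]
contact_force: [0.9, 0.9, -0.1]
gripper_width: 1.002
grasp_force: 0.0
```

>>> send_rows(
  deltas="-0.03 -0.05 0 0; -0.035 -0.068 0 0;-0.035 -0.068 0 0",
)

```text
t: 2.4
eef_pos: [0.6305, -0.1048, 0.2393]
tool_rot: [0.0, 0.003, 1.0, -0.002]
contact_force: [0.0, 0.4, 0.7]
gripper_width: 1.0
grasp_force: 0.0
```

Run:
```python
from h import *
go([.634,-.1,.2])
p=bot.read_camera('wrist'); save(p,'w1'); print(np.round(np.linalg.inv(p['camera_from_world'])[:3,3],3))
for n in ['pot_blue','saucer_white']:
    for r in bot.landmark_of(p,n)[:2]: print(n,np.round(r['xyz'],4),r['confidence'],pix(p,r['xyz']))
```

```text
t 2.4 pos [ 0.6305 -0.1048  0.2393] yaw(y) 89.6 delta [-0.0035  0.005   0.0393] F [0.  0.4 0.7] g 1.0004453449898947 0.0
[ 0.548 -0.104  0.374]
pot_blue [ 0.6379 -0.1025  0.0088] 0.61 (322, 168)
saucer_white [0.787  0.1397 0.0026] 0.9 (513, 281)
saucer_white [ 0.6013 -0.3962  0.007 ] 0.87 (52, 137)
```

View pics/w1.png

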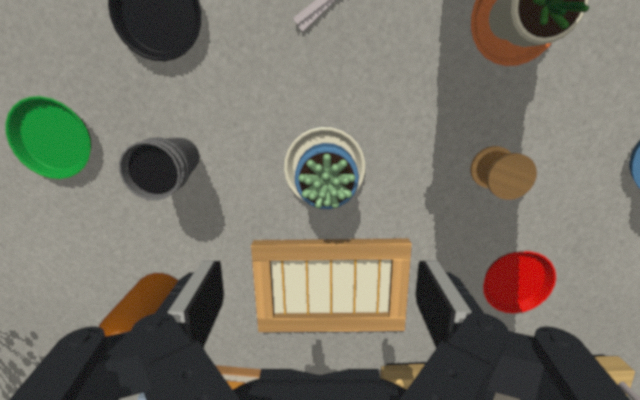

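Wrist view: the blue pot (327,178) stands in the white saucer (326,166), with the black saucer at top left (155,12). I'll refine both from this cloud.

```bash
cat >> h.py <<'E'
def ring(p,x,y,zlo,zhi,r,rad=.065):
    """centre of a ring of known outer radius: best fit to band points' outer edge"""
    from scipy.optimize import minimize
    W=cloud(p); m=(np.hypot(W[...,0]-x,W[...,1]-y)<rad)&(W[...,2]>zlo)&(W[...,2]<zhi)&(p['depth']>0)
    P=W[m][:,:2]
    best=None
    for a in np.arange(-.02,.0201,.001):
        for b in np.arange(-.02,.0201,.001):
            d=np.hypot(P[:,0]-x-a,P[:,1]-y-b); s=((d<r+.001)&(d>r-.007)).sum()-.0*((d>r+.002)).sum()
            if best is None or s>best[0]: best=(s,[(a,b)])
            elif s==best[0]: best[1].append((a,b))
    c=np.mean(best[1],0)+[x,y]; return np.round(c,4),best[0],len(P)
E
python3 - <<'E'
from h import *
p=bot.read_camera('wrist'); W=cloud(p)
print('table z',np.round(np.percentile(W[60:120,220:280,2],[5,50,95]),4))
print('blue pot rim',ring(p,.635,-.1,.060,.073,.031))
print('white saucer',ring(p,.635,-.1,.0095,.018,.045))
print('spare',ring(p,.48,-.26,.0095,.018,.045))
t=bot.read_camera('top')
for n,x,y in [('spare',.48,-.26),('white',.635,-.1),('terra',.488,.082),('blue',.628,.279)]: print(n,ring(t,x,y,.0085,.019,.045),ring(t,x,y,.060,.073,.031))
go([.634,-.1,.2])
E
```

```text
table z [-0.0011  0.0001  0.0015]
blue pot rim (array([ 0.635, -0.098]), np.float64(1056.0), 1491)
white saucer (array([ 0.637, -0.099]), np.float64(897.0), 906)
spare (array([ 0.481, -0.261]), np.float64(1025.0), 1039)
spare (array([ 0.481, -0.262]), np.float64(262.0), 436) (array([ 0.48, -0.26]), np.float64(0.0), 0)
white (array([ 0.635, -0.1  ]), np.float64(0.0), 0) (array([ 0.635, -0.1  ]), np.float64(0.0), 0)
terra (array([0.489, 0.082]), np.float64(250.0), 313) (array([0.487, 0.081]), np.float64(212.0), 389)
blue (array([0.628 , 0.2785]), np.float64(159.0), 224) (array([0.627, 0.281]), np.float64(216.0), 314)
t 2.65 pos [ 0.6297 -0.0969  0.2393] yaw(y) 90.2 delta [-0.0043 -0.0032  0.0393] F [-1.1  1.1 -0.7] g 0.9983317004093937 0.0
```

>>> send_rows(
  deltas="-0.005 -0.001 0.04 0; -0.005 -0.001 0.08 0; -0.005 -0.001 0.11 0; -0.005 -0.001 0.13 0; -0.005 -0.001 0.13 0",
)

```text
t: 3.15
eef_pos: [0.6326, -0.0977, 0.1064]
tool_rot: [-0.003, -0.002, 1.0, 0.001]
contact_force: [0.6, 0.1, 0.5]
gripper_width: 1.0
grasp_force: 0.0
```

```bash
python3 -c "
from h import *
go([.635,-.098,.041]); p=bot.read_camera('wrist'); save(p,'w2');print(ring(p,.635,-.098,.060,.073,.031))"
```

```text
t 3.15 pos [ 0.6326 -0.0977  0.1064] yaw(y) 90.2 delta [-0.0027 -0.0004  0.0653] F [0.6 0.1 0.5] g 0.999706181914085 0.0
(array([ 0.6345, -0.098 ]), np.float64(2533.0), 3597)
```

View pics/w2.png

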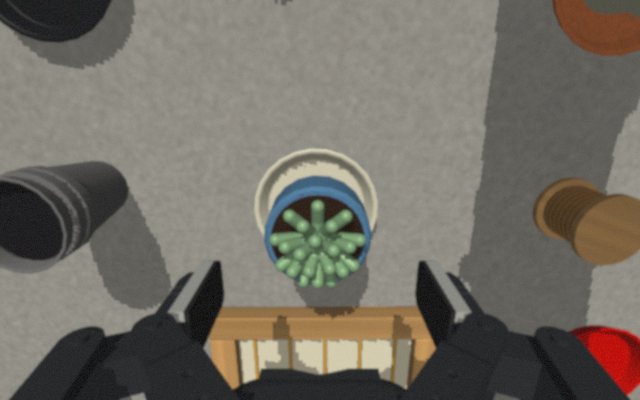

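The pot (318,240) is centred between the pads (about 215 and 430). I'll descend and grip.

>>> send_rows(
  deltas="-0.002 0 0.02 0; -0.002 0 0.04 0; -0.002 0 0.055 0; -0.002 0 0.065 0; -0.002 0 0.065 0",
)

```text
t: 3.7
eef_pos: [0.6365, -0.0995, 0.0437]
tool_rot: [-0.001, -0.001, 1.0, 0.0]
contact_force: [-0.2, 0.3, 0.3]
gripper_width: 1.002
grasp_force: 0.0
```

>>> send_rows(
  deltas="0 0 0 0; 0 0 0 0; 0 0 0 0; 0 0 0 0; 0 0 0 0",
  claw=0.5,
  force=30,
)

```text
t: 4.2
eef_pos: [0.6379, -0.0998, 0.0456]
tool_rot: [0.001, -0.0, 1.0, 0.0]
contact_force: [-0.9, 0.9, 5.5]
gripper_width: 0.711
grasp_force: 33.7
```

```bash
python3 -c "
from h import *
go([.635,-.098,.041])"
```

```text
t 4.2 pos [ 0.6379 -0.0998  0.0456] yaw(y) 90.0 delta [0.0029 0.0018 0.0046] F [-0.9  0.9  5.5] g 0.7112807916796503 33.67381303469301
```

>>> send_rows(
  deltas="0 0 -0.01 0; 0 0 -0.03 0; 0 0 -0.05 0; 0 0 -0.075 0; 0 0 -0.1 0",
)

```text
t: 4.7
eef_pos: [0.6363, -0.1, 0.1453]
tool_rot: [-0.001, -0.0, 1.0, -0.0]
contact_force: [0.8, -0.4, -2.2]
gripper_width: 0.713
grasp_force: 33.4
```

>>> send_rows(
  deltas="0.02 -0.02 0 0; 0.05 -0.05 0 0; 0.08 -0.08 0 0; 0.11 -0.11 0 0; 0.135 -0.14 0 0",
)

```text
t: 5.2
eef_pos: [0.4998, -0.241, 0.1446]
tool_rot: [-0.0, -0.0, 1.0, 0.0]
contact_force: [0.2, -0.8, -1.6]
gripper_width: 0.713
grasp_force: 33.4
```

>>> send_rows(
  deltas="0.015 -0.015 0 0; 0.021 -0.022 0 0; 0.021 -0.022 0 0;0.021 -0.022 0 0;0.021 -0.022 0 0",
)

```text
t: 5.7
eef_pos: [0.4824, -0.2604, 0.1443]
tool_rot: [0.0, -0.002, 1.0, 0.0]
contact_force: [0.4, -0.5, -1.8]
gripper_width: 0.709
grasp_force: 33.4
```

```bash
python3 -c "
from h import *
go([.481,-.262,.046]); p=bot.read_camera('wrist'); save(p,'w3');o=bot.get_obs()['eef_pos']
z=o[2]-.0456
print('pot',ring(p,o[0],o[1],.060+z,.073+z,.031));print('spare',ring(p,.481,-.262,.0095,.018,.045))"
```

```text
t 5.7 pos [ 0.4824 -0.2604  0.1443] yaw(y) 90.2 delta [ 0.0015 -0.0017  0.0983] F [ 0.4 -0.5 -1.8] g 0.708514764747093 33.43545473035192
pot (array([ 0.4793, -0.26  ]), np.float64(5697.0), 8864)
spare (array([ 0.482, -0.261]), np.float64(1572.0), 1599)
```

View pics/w3.png

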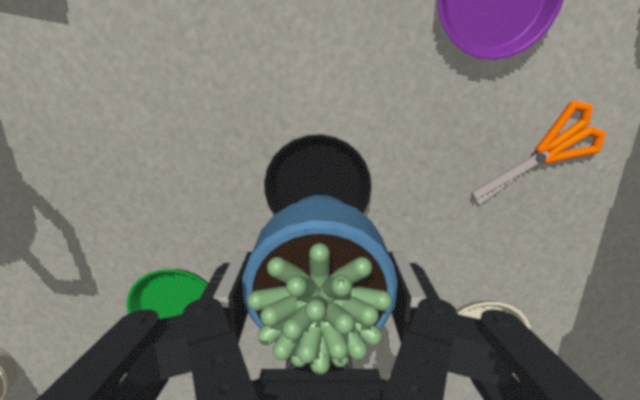

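The blue pot (320,280) is held upright with the black saucer (318,182) right below it. Lowering now.

>>> send_rows(
  deltas="-0.002 -0.001 0.03 0; -0.002 -0.001 0.055 0; -0.002 -0.001 0.075 0; -0.002 -0.001 0.086 0; -0.002 -0.001 0.09 0",
)

```text
t: 6.25
eef_pos: [0.483, -0.2621, 0.0532]
tool_rot: [-0.001, -0.001, 1.0, 0.0]
contact_force: [-1.0, 0.1, -0.8]
gripper_width: 0.71
grasp_force: 33.4
```

>>> send_rows(
  deltas="0 0 0.002 0; 0 0 0.004 0; 0 0 0.006 0; 0 0 0.007 0; 0 0 0.007 0",
)

```text
t: 6.75
eef_pos: [0.4831, -0.263, 0.0475]
tool_rot: [0.0, -0.0, 1.0, -0.0]
contact_force: [0.3, -0.1, -2.2]
gripper_width: 0.712
grasp_force: 33.4
```

```bash
python3 -c "
from h import *
go([.481,-.262,.046])"
```

```text
t 6.75 pos [ 0.4831 -0.263   0.0475] yaw(y) 90.0 delta [0.0021 0.001  0.0015] F [ 0.3 -0.1 -2.2] g 0.7116293943303135 33.387178897100966
```

Not yet touching (force still −2.2 N), so a few mm more, slowly.

>>> send_rows(
  deltas="0 0 0.001 0; 0 0 0.002 0; 0 0 0.003 0; 0 0 0.003 0; 0 0 0.003 0",
)

```text
t: 7.25
eef_pos: [0.4832, -0.263, 0.0455]
tool_rot: [0.0, -0.0, 1.0, 0.0]
contact_force: [-3.0, 2.0, 11.6]
gripper_width: 0.709
grasp_force: 34.8
```

>>> send_rows(
  deltas="0 0 0 0; 0 0 0 0; 0 0 0 0; 0 0 0 0; 0 0 0 0",
  claw=1,
)

```text
t: 7.75
eef_pos: [0.483, -0.2629, 0.0441]
tool_rot: [-0.0, -0.0, 1.0, 0.0]
contact_force: [1.0, -0.5, 0.1]
gripper_width: 0.999
grasp_force: 0.0
```

>>> send_rows(
  deltas="0 0 -0.02 0; 0 0 -0.05 0; 0 0 -0.09 0; 0 0 -0.12 0; 0 0 -0.15 0",
)

```text
t: 8.25
eef_pos: [0.4829, -0.263, 0.1957]
tool_rot: [0.0, -0.0, 1.0, -0.0]
contact_force: [-0.2, -0.6, 0.3]
gripper_width: 1.002
grasp_force: 0.0
```

```bash
python3 -c "
from h import *
go([.487,.081,.2]); p=bot.read_camera('wrist')
for a in (.06,.055,.065): print('pot',ring(p,.482,-.262,a,a+.013,.031))
print('spare',ring(p,.481,-.262,.0095,.018,.045))"
```

```text
t 8.25 pos [ 0.4829 -0.263   0.1957] yaw(y) 90.0 delta [-0.0042  0.344  -0.0043] F [-0.2 -0.6  0.3] g 1.0015533674954775 0.0
pot (array([ 0.48 , -0.263]), np.float64(1385.0), 1942)
pot (array([ 0.48 , -0.263]), np.float64(1191.0), 1439)
pot (array([ 0.481, -0.262]), np.float64(1377.0), 2422)
spare (array([ 0.483, -0.261]), np.float64(1113.0), 1124)
```

>>> send_rows(
  deltas="-0.001 0.04 0 0; -0.002 0.08 0 0; -0.003 0.125 0 0; -0.004 0.17 0 0; -0.004 0.21 0 0",
)

```text
t: 8.8
eef_pos: [0.4867, -0.0507, 0.1942]
tool_rot: [0.0, -0.001, 1.0, 0.0]
contact_force: [0.5, 0.4, 0.3]
gripper_width: 1.0
grasp_force: 0.0
```

>>> send_rows(
  deltas="0 0.045 0 0; 0 0.09 0.01 0; 0 0.12 0.03 0; 0 0.134 0.05 0; 0 0.134 0.06 0",
)

```text
t: 9.3
eef_pos: [0.4858, 0.0835, 0.1327]
tool_rot: [-0.001, -0.003, 1.0, 0.0]
contact_force: [0.5, -0.4, -0.1]
gripper_width: 0.998
grasp_force: 0.0
```

>>> send_rows(
  deltas="0 0 0 0; 0 0 0.005 0",
)

```text
t: 9.5
eef_pos: [0.4876, 0.0796, 0.1299]
tool_rot: [0.001, 0.001, 1.0, -0.0]
contact_force: [-0.5, -0.9, -0.2]
gripper_width: 1.004
grasp_force: 0.0
```

```bash
python3 -c "
from h import *
p=bot.read_camera('wrist'); go([.487,.081,.042]); 
print('pot',ring(p,.487,.081,.06,.073,.031))
print('terra saucer',ring(p,.489,.082,.0095,.018,.045))"
```

```text
t 9.55 pos [0.4872 0.0796 0.1292] yaw(y) 89.9 delta [0.0003 0.0015 0.0872] F [ 0.3 -0.4 -0.5] g 1.0000394250804732 0.0
pot (array([0.487, 0.082]), np.float64(2564.0), 4692)
terra saucer (array([0.489, 0.085]), np.float64(1576.0), 1585)
```

>>> send_rows(
  deltas="0 0.002 0.03 0; 0 0.002 0.055 0; 0 0.002 0.075 0; 0 0.002 0.085 0; 0 0.002 0.085 0",
)

```text
t: 10.05
eef_pos: [0.4865, 0.0821, 0.0438]
tool_rot: [-0.001, 0.0, 1.0, -0.0]
contact_force: [0.6, 0.0, 1.0]
gripper_width: 0.996
grasp_force: 0.0
```

>>> send_rows(
  deltas="0 0 0 0; 0 0 0 0; 0 0 0 0; 0 0 0 0; 0 0 0 0",
  claw=0.5,
  force=30,
)

```text
t: 10.55
eef_pos: [0.4878, 0.0829, 0.0456]
tool_rot: [0.001, -0.0, 1.0, 0.0]
contact_force: [-1.0, -1.9, 6.5]
gripper_width: 0.712
grasp_force: 32.6
```

>>> send_rows(
  deltas="0 0 -0.01 0; 0 0 -0.03 0; 0 0 -0.06 0; 0 0 -0.09 0; 0 0 -0.12 0",
)

```text
t: 11.05
eef_pos: [0.4864, 0.0831, 0.1661]
tool_rot: [0.0, -0.0, 1.0, 0.0]
contact_force: [-0.1, 0.8, -1.7]
gripper_width: 0.71
grasp_force: 34.0
```

>>> send_rows(
  deltas="-0.02 -0.024 0 0; -0.05 -0.06 0 0; -0.08 -0.097 0 0; -0.11 -0.133 0 0; -0.13 -0.158 0 0",
)

```text
t: 11.55
eef_pos: [0.6183, -0.078, 0.1652]
tool_rot: [0.001, 0.001, 1.0, -0.001]
contact_force: [0.6, -0.5, -3.0]
gripper_width: 0.714
grasp_force: 34.0
```

>>> send_rows(
  deltas="-0.015 -0.018 0.01 0; -0.02 -0.024 0.02 0; -0.02 -0.024 0.02 0; -0.02 -0.024 0.02 0; -0.02 -0.024 0.02 0",
)

```text
t: 12.05
eef_pos: [0.6365, -0.097, 0.1448]
tool_rot: [-0.0, -0.001, 1.0, 0.0]
contact_force: [0.0, 0.2, -1.9]
gripper_width: 0.711
grasp_force: 34.0
```

```bash
python3 -c "
from h import *
go([.637,-.099,.046]); p=bot.read_camera('wrist'); save(p,'w4');o=bot.get_obs()['eef_pos']
z=o[2]-.0456
print('pot',ring(p,o[0],o[1],.060+z,.073+z,.031));print('white',ring(p,.637,-.099,.0095,.018,.045))"
```

```text
t 12.05 pos [ 0.6365 -0.097   0.1448] yaw(y) 90.2 delta [-0.0005 -0.0021  0.0988] F [ 0.   0.2 -1.9] g 0.7106089764159752 34.003820669604465
pot (array([ 0.6357, -0.0972]), np.float64(6278.0), 12437)
white (array([ 0.636, -0.1  ]), np.float64(1640.0), 1678)
```

View pics/w4.png

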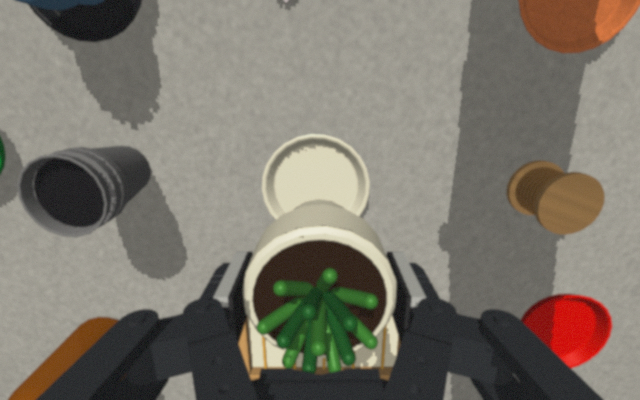

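The white pot (320,290) is held above the white saucer (316,183). Lowering.

>>> send_rows(
  deltas="-0.001 -0.003 0.03 0; -0.001 -0.003 0.055 0; -0.001 -0.003 0.075 0; -0.001 -0.003 0.088 0; -0.001 -0.003 0.092 0",
)

```text
t: 12.6
eef_pos: [0.6372, -0.101, 0.0513]
tool_rot: [-0.001, -0.001, 1.0, 0.0]
contact_force: [-0.3, 0.9, -0.7]
gripper_width: 0.715
grasp_force: 34.0
```

>>> send_rows(
  deltas="0 0 0.002 0; 0 0 0.004 0; 0 0 0.006 0; 0 0 0.007 0; 0 0 0.007 0",
)

```text
t: 13.1
eef_pos: [0.6383, -0.1018, 0.0458]
tool_rot: [0.0, -0.0, 1.0, 0.0]
contact_force: [-0.3, 0.5, -0.7]
gripper_width: 0.71
grasp_force: 34.1
```

>>> send_rows(
  deltas="0 0 0.001 0; 0 0 0.002 0; 0 0 0.002 0; 0 0 0.002 0",
)

```text
t: 13.5
eef_pos: [0.6385, -0.1019, 0.0457]
tool_rot: [0.001, -0.0, 1.0, 0.0]
contact_force: [-6.4, 1.8, 14.6]
gripper_width: 0.711
grasp_force: 35.8
```

>>> send_rows(
  deltas="0 0 0 0; 0 0 0 0; 0 0 0 0; 0 0 0 0; 0 0 0 0",
  claw=1,
)

```text
t: 14.0
eef_pos: [0.6379, -0.1018, 0.0431]
tool_rot: [-0.0, -0.0, 1.0, 0.0]
contact_force: [-1.1, -0.9, -0.5]
gripper_width: 0.999
grasp_force: 0.0
```

>>> send_rows(
  deltas="0 0 -0.02 0; 0 0 -0.05 0; 0 0 -0.09 0; 0 0 -0.12 0; 0 0 -0.15 0",
)

```text
t: 14.5
eef_pos: [0.6379, -0.1019, 0.1948]
tool_rot: [0.0, -0.0, 1.0, -0.0]
contact_force: [0.1, -0.1, -0.8]
gripper_width: 0.996
grasp_force: 0.0
```

```bash
python3 -c "
from h import *
p=bot.read_camera('wrist'); go([.628,.281,.13])
print('pot',ring(p,.637,-.1,.06,.073,.031))
print('white',ring(p,.637,-.1,.0095,.018,.045))"
```

```text
t 14.55 pos [ 0.6407 -0.1024  0.2002] yaw(y) 90.0 delta [0.0131 0.3835 0.0699] F [ 2.8 -0.6  2.9] g 0.9971341455136936 0.0
pot (array([ 0.638, -0.102]), np.float64(1630.0), 3031)
white (array([ 0.637, -0.1  ]), np.float64(1115.0), 1127)
```

>>> send_rows(
  deltas="0.002 0.04 0 0; 0.004 0.085 0 0; 0.006 0.13 0 0; 0.008 0.175 0 0; 0.01 0.22 0 0",
)

```text
t: 15.05
eef_pos: [0.6274, 0.1199, 0.1931]
tool_rot: [-0.0, -0.0, 1.0, 0.0]
contact_force: [0.4, -0.7, -0.3]
gripper_width: 0.998
grasp_force: 0.0
```

>>> send_rows(
  deltas="0 0.045 0 0; 0 0.09 0.01 0; 0 0.13 0.025 0; 0 0.155 0.045 0; 0 0.163 0.06 0",
)

```text
t: 15.55
eef_pos: [0.626, 0.2856, 0.1315]
tool_rot: [-0.001, -0.003, 1.0, 0.001]
contact_force: [-0.6, 0.3, -0.8]
gripper_width: 0.995
grasp_force: 0.0
```

>>> send_rows(
  deltas="0 0 0 0; 0 0 0.005 0; 0 0 0.005 0",
)

```text
t: 15.85
eef_pos: [0.6286, 0.2783, 0.1286]
tool_rot: [0.0, 0.001, 1.0, -0.001]
contact_force: [-0.6, -0.6, -0.2]
gripper_width: 0.996
grasp_force: 0.0
```

```bash
python3 -c "
from h import *
p=bot.read_camera('wrist'); save(p,'w5'); go([.628,.281,.042]); 
print('pot',ring(p,.627,.281,.06,.073,.031))
print('blue saucer',ring(p,.628,.278,.0095,.018,.045))"
```

```text
t 15.9 pos [0.6287 0.2787 0.129 ] yaw(y) 89.9 delta [0.0008 0.0024 0.087 ] F [ 0.2 -0.2 -0.8] g 1.001646799795361 0.0
pot (array([0.629, 0.283]), np.float64(2728.0), 3911)
blue saucer (array([0.628, 0.28 ]), np.float64(1627.0), 1637)
```

View pics/w5.png

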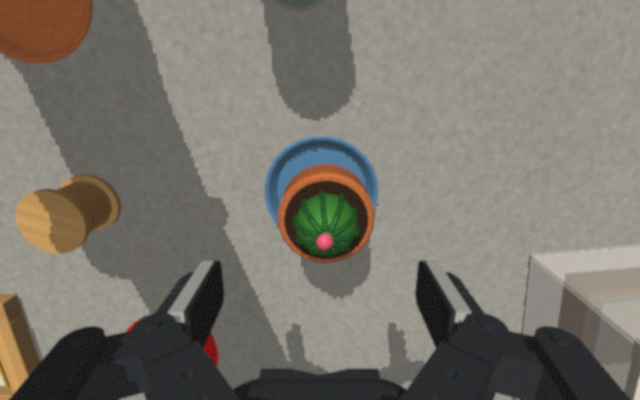

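The terracotta pot (327,215) sits in the blue saucer, slightly right of the jaw centre, so I'll shift 4 mm in y.

>>> send_rows(
  deltas="0 0.004 0.03 0; 0 0.004 0.055 0; 0 0.004 0.075 0; 0 0.004 0.085 0; 0 0.004 0.085 0",
)

```text
t: 16.4
eef_pos: [0.6274, 0.2839, 0.0426]
tool_rot: [-0.001, 0.0, 1.0, -0.001]
contact_force: [-0.1, -0.1, 0.1]
gripper_width: 1.0
grasp_force: 0.0
```

>>> send_rows(
  deltas="0 0 0 0; 0 0 0 0; 0 0 0 0; 0 0 0 0; 0 0 0 0",
  claw=0.5,
  force=30,
)

```text
t: 16.9
eef_pos: [0.6291, 0.2851, 0.0453]
tool_rot: [0.001, -0.0, 1.0, 0.0]
contact_force: [-0.7, -2.6, 6.7]
gripper_width: 0.717
grasp_force: 33.5
```

>>> send_rows(
  deltas="0 0 -0.01 0; 0 0 -0.03 0; 0 0 -0.06 0; 0 0 -0.09 0; 0 0 -0.12 0",
)

```text
t: 17.4
eef_pos: [0.6273, 0.2854, 0.1649]
tool_rot: [-0.0, -0.0, 1.0, 0.0]
contact_force: [0.2, 0.0, -1.4]
gripper_width: 0.713
grasp_force: 33.3
```

>>> send_rows(
  deltas="0.018 -0.026 0 0; 0.044 -0.064 0 0; 0.07 -0.102 0 0; 0.096 -0.14 0 0; 0.118 -0.17 0 0",
)

```text
t: 17.9
eef_pos: [0.508, 0.1129, 0.1638]
tool_rot: [-0.0, 0.0, 1.0, -0.0]
contact_force: [0.3, -1.2, -1.0]
gripper_width: 0.714
grasp_force: 33.3
```

>>> send_rows(
  deltas="0.015 -0.022 0.01 0; 0.02 -0.031 0.02 0; 0.02 -0.031 0.02 0; 0.02 -0.031 0.02 0; 0.02 -0.031 0.02 0",
)

```text
t: 18.4
eef_pos: [0.4911, 0.0858, 0.1437]
tool_rot: [0.001, -0.001, 1.0, 0.0]
contact_force: [0.5, 0.0, -1.0]
gripper_width: 0.711
grasp_force: 33.3
```

```bash
python3 -c "
from h import *
go([.489,.084,.046]); p=bot.read_camera('wrist'); save(p,'w6');o=bot.get_obs()['eef_pos']
z=o[2]-.0456
print('pot',ring(p,o[0],o[1],.060+z,.073+z,.031));print('terra',ring(p,.489,.084,.0095,.018,.045))"
```

```text
t 18.4 pos [0.4911 0.0858 0.1437] yaw(y) 90.2 delta [ 0.0022 -0.0019  0.0977] F [ 0.5  0.  -1. ] g 0.7106948105396618 33.28290592005942
pot (array([0.491 , 0.0866]), np.float64(6384.0), 10218)
terra (array([0.488, 0.085]), np.float64(1732.0), 1767)
```

View pics/w6.png

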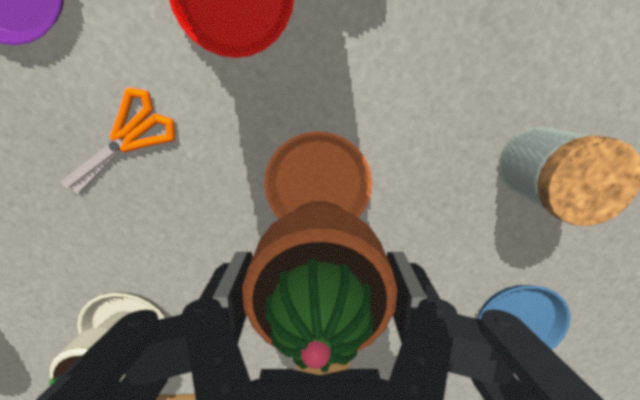

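The terracotta pot is held above the terracotta saucer (318,180), the blue saucer is empty (525,318) and the jar (580,180) is clear. Lowering.

>>> send_rows(
  deltas="0.002 -0.002 0.03 0; 0.002 -0.002 0.055 0; 0.002 -0.002 0.075 0; 0.002 -0.002 0.087 0; 0.002 -0.002 0.091 0",
)

```text
t: 18.95
eef_pos: [0.4877, 0.0826, 0.0513]
tool_rot: [-0.001, -0.001, 1.0, -0.0]
contact_force: [0.7, 0.3, -1.6]
gripper_width: 0.717
grasp_force: 33.3
```

>>> send_rows(
  deltas="0 0 0.002 0; 0 0 0.004 0; 0 0 0.006 0; 0 0 0.007 0; 0 0 0.007 0",
)

```text
t: 19.45
eef_pos: [0.4879, 0.0821, 0.0455]
tool_rot: [0.0, -0.0, 1.0, 0.0]
contact_force: [0.0, 0.2, -2.1]
gripper_width: 0.712
grasp_force: 33.3
```

>>> send_rows(
  deltas="0 0 0.001 0; 0 0 0.002 0; 0 0 0.002 0; 0 0 0.002 0",
)

```text
t: 19.85
eef_pos: [0.4882, 0.0821, 0.0451]
tool_rot: [0.0, -0.0, 1.0, 0.0]
contact_force: [-6.0, -1.5, 20.9]
gripper_width: 0.711
grasp_force: 35.4
```

>>> send_rows(
  deltas="0 0 0 0; 0 0 0 0; 0 0 0 0; 0 0 0 0; 0 0 0 0",
  claw=1,
)

```text
t: 20.35
eef_pos: [0.4878, 0.0821, 0.0431]
tool_rot: [-0.0, -0.0, 1.0, -0.0]
contact_force: [0.0, -0.3, 0.3]
gripper_width: 1.003
grasp_force: 0.0
```

>>> send_rows(
  deltas="0 0 -0.02 0; 0 0 -0.05 0; 0 0 -0.09 0; 0 0 -0.12 0; 0 0 -0.15 0",
)

```text
t: 20.85
eef_pos: [0.4877, 0.082, 0.1947]
tool_rot: [0.0, -0.0, 1.0, 0.0]
contact_force: [-0.0, -0.2, -0.1]
gripper_width: 1.004
grasp_force: 0.0
```

```bash
python3 -c "
from h import *
p=bot.read_camera('wrist'); go([.481,-.262,.13])
print('pot',ring(p,.488,.083,.06,.073,.031))
print('terra',ring(p,.488,.084,.0095,.018,.045))"
```

```text
t 20.9 pos [0.4904 0.0825 0.1991] yaw(y) 90.0 delta [ 0.0099 -0.3447  0.0682] F [1.7 0.9 3.7] g 0.9967292471977405 0.0
pot (array([0.488 , 0.0825]), np.float64(1667.0), 2460)
terra (array([0.489, 0.085]), np.float64(1104.0), 1115)
```

>>> send_rows(
  deltas="0.001 -0.04 0 0; 0.002 -0.085 0 0; 0.003 -0.13 0 0; 0.004 -0.175 0 0; 0.006 -0.21 0 0",
)

```text
t: 21.4
eef_pos: [0.4814, -0.1308, 0.1932]
tool_rot: [0.0, 0.001, 1.0, -0.0]
contact_force: [-0.0, 0.6, -0.5]
gripper_width: 1.003
grasp_force: 0.0
```

>>> send_rows(
  deltas="0 -0.045 0 0; 0 -0.09 0.01 0; 0 -0.12 0.03 0; 0 -0.134 0.05 0; 0 -0.134 0.06 0",
)

```text
t: 21.9
eef_pos: [0.4805, -0.2641, 0.1315]
tool_rot: [-0.001, 0.002, 1.0, -0.0]
contact_force: [0.7, 0.5, 0.5]
gripper_width: 0.996
grasp_force: 0.0
```

>>> send_rows(
  deltas="0 0 0 0; 0 0 0.005 0; 0 0 0.005 0",
)

```text
t: 22.2
eef_pos: [0.4826, -0.2606, 0.1285]
tool_rot: [0.0, -0.001, 1.0, 0.0]
contact_force: [-0.4, -0.0, 0.5]
gripper_width: 1.0
grasp_force: 0.0
```

```bash
python3 -c "
from h import *
p=bot.read_camera('wrist'); go([.481,-.262,.042]); 
print('pot',ring(p,.481,-.262,.06,.073,.031))"
```

```text
t 22.25 pos [ 0.4827 -0.2608  0.1288] yaw(y) 90.1 delta [ 0.0017 -0.0012  0.0868] F [0.9 0.7 0.5] g 1.002143375349933 0.0
pot (array([ 0.48 , -0.262]), np.float64(2164.0), 3055)
```

>>> send_rows(
  deltas="0.002 -0.002 0.03 0; 0.002 -0.002 0.055 0; 0.002 -0.002 0.075 0; 0.002 -0.002 0.085 0; 0.002 -0.002 0.085 0",
)

```text
t: 22.75
eef_pos: [0.4798, -0.2632, 0.0427]
tool_rot: [-0.001, -0.001, 1.0, 0.0]
contact_force: [-0.0, 0.2, 0.3]
gripper_width: 1.003
grasp_force: 0.0
```

>>> send_rows(
  deltas="0 0 0 0; 0 0 0 0; 0 0 0 0; 0 0 0 0; 0 0 0 0",
  claw=0.5,
  force=30,
)

```text
t: 23.25
eef_pos: [0.4809, -0.2641, 0.0446]
tool_rot: [0.001, -0.0, 1.0, -0.0]
contact_force: [-0.8, 1.2, 6.7]
gripper_width: 0.707
grasp_force: 32.6
```

>>> send_rows(
  deltas="0 0 -0.01 0; 0 0 -0.03 0; 0 0 -0.07 0; 0 0 -0.11 0; 0 0 -0.15 0",
)

```text
t: 23.75
eef_pos: [0.4795, -0.264, 0.1954]
tool_rot: [-0.0, -0.0, 1.0, -0.0]
contact_force: [0.8, -1.1, -2.3]
gripper_width: 0.708
grasp_force: 33.8
```

>>> send_rows(
  deltas="-0.008 0.03 0 0; -0.02 0.07 0 0; -0.031 0.113 0 0; -0.042 0.155 0 0; -0.053 0.195 0 0",
)

```text
t: 24.25
eef_pos: [0.5329, -0.0671, 0.1941]
tool_rot: [0.0, -0.0, 1.0, 0.0]
contact_force: [1.5, -0.1, -1.5]
gripper_width: 0.714
grasp_force: 33.9
```

>>> send_rows(
  deltas="-0.011 0.042 0 0; -0.022 0.084 0 0; -0.033 0.126 0 0; -0.044 0.168 0 0; -0.055 0.205 0 0",
)

```text
t: 24.75
eef_pos: [0.5877, 0.1385, 0.194]
tool_rot: [0.0, -0.001, 1.0, 0.0]
contact_force: [0.5, -0.4, -1.1]
gripper_width: 0.715
grasp_force: 33.9
```

>>> send_rows(
  deltas="-0.01 0.04 0 0; -0.02 0.08 0.01 0; -0.03 0.115 0.025 0; -0.037 0.138 0.04 0; -0.04 0.143 0.05 0",
)

```text
t: 25.25
eef_pos: [0.6266, 0.2836, 0.1423]
tool_rot: [-0.001, -0.003, 1.0, 0.001]
contact_force: [-0.7, 0.7, -2.0]
gripper_width: 0.71
grasp_force: 33.8
```

>>> send_rows(
  deltas="0 0 0 0; 0 0 0 0; 0 0 0 0",
)

```text
t: 25.55
eef_pos: [0.6284, 0.2771, 0.1445]
tool_rot: [0.001, 0.001, 1.0, -0.0]
contact_force: [0.0, -0.0, -1.9]
gripper_width: 0.711
grasp_force: 33.8
```

```bash
python3 -c "
from h import *
go([.628,.279,.046]); p=bot.read_camera('wrist'); save(p,'w7');o=bot.get_obs()['eef_pos']
z=o[2]-.0446
print('pot',ring(p,o[0],o[1],.060+z,.073+z,.031));print('blue',ring(p,.628,.279,.0095,.018,.045))"
```

```text
t 25.55 pos [0.6284 0.2771 0.1445] yaw(y) 89.9 delta [0.0005 0.0019 0.0985] F [ 0.  -0.  -1.9] g 0.7109391978266622 33.80462433909997
pot (array([0.6274, 0.2774]), np.float64(5675.0), 9031)
blue (array([0.627, 0.28 ]), np.float64(1676.0), 1716)
```

View pics/w7.png

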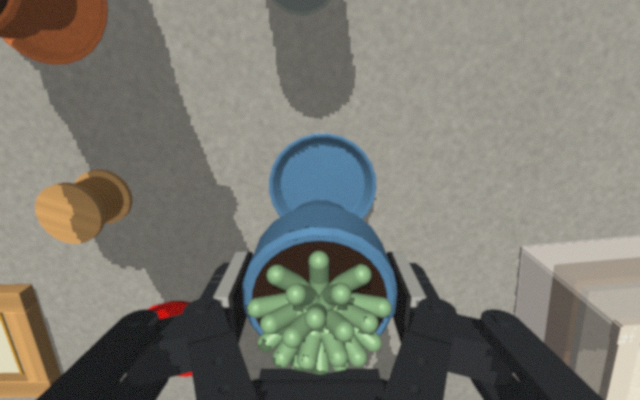

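The blue pot is held above the blue saucer (322,180). Lowering.

>>> send_rows(
  deltas="0 0.002 0.03 0; 0 0.002 0.055 0; 0 0.002 0.075 0; 0 0.002 0.088 0; 0 0.002 0.092 0",
)

```text
t: 26.1
eef_pos: [0.6272, 0.2802, 0.0505]
tool_rot: [-0.001, 0.0, 1.0, -0.0]
contact_force: [0.6, -0.1, -2.2]
gripper_width: 0.714
grasp_force: 33.8
```

>>> send_rows(
  deltas="0 0 0.002 0; 0 0 0.004 0; 0 0 0.006 0; 0 0 0.007 0; 0 0 0.007 0",
)

```text
t: 26.6
eef_pos: [0.628, 0.2814, 0.0448]
tool_rot: [0.0, -0.0, 1.0, 0.0]
contact_force: [-0.4, 0.2, -0.9]
gripper_width: 0.707
grasp_force: 33.9
```

>>> send_rows(
  deltas="0 0 0.001 0; 0 0 0.002 0; 0 0 0.002 0; 0 0 0.002 0",
)

```text
t: 27.0
eef_pos: [0.6282, 0.2814, 0.0447]
tool_rot: [0.0, -0.0, 1.0, 0.0]
contact_force: [-4.3, -1.8, 12.8]
gripper_width: 0.708
grasp_force: 35.4
```

>>> send_rows(
  deltas="0 0 0 0; 0 0 0 0; 0 0 0 0; 0 0 0 0; 0 0 0 0",
  claw=1,
)

```text
t: 27.5
eef_pos: [0.6276, 0.2811, 0.0421]
tool_rot: [-0.0, -0.0, 1.0, -0.0]
contact_force: [0.2, -0.4, -0.1]
gripper_width: 0.999
grasp_force: 0.0
```

>>> send_rows(
  deltas="0 0 -0.02 0; 0 0 -0.05 0; 0 0 -0.09 0; 0 0 -0.13 0; 0 0 -0.17 0",
)

```text
t: 28.0
eef_pos: [0.6275, 0.281, 0.2137]
tool_rot: [-0.0, -0.0, 1.0, -0.0]
contact_force: [0.5, 0.6, -0.2]
gripper_width: 1.002
grasp_force: 0.0
```

>>> send_rows(
  deltas="0 0 -0.02 0; 0 0 -0.02 0; 0 0 -0.02 0; 0 0 -0.02 0; 0 0 -0.02 0",
)

```text
t: 28.5
eef_pos: [0.6269, 0.2809, 0.2305]
tool_rot: [-0.001, -0.0, 1.0, -0.001]
contact_force: [-0.6, 0.2, -0.0]
gripper_width: 1.005
grasp_force: 0.0
```

```bash
python3 -c "
from h import *
p=bot.read_camera('wrist'); go([.628,.279,.2])
print('pot',ring(p,.627,.28,.06,.073,.031),'blue',ring(p,.627,.28,.0095,.018,.045))
s=bot.read_camera('scene'); save(s,'end')"
```

```text
t 28.55 pos [0.627  0.2809 0.2307] yaw(y) 90.0 delta [-0.001  -0.0019  0.0307] F [ 0.  -0.3  0.3] g 0.9988828472587904 0.0
pot (array([0.628, 0.282]), np.float64(1129.0), 1584) blue (array([0.627, 0.28 ]), np.float64(933.0), 941)
```

View pics/end.png

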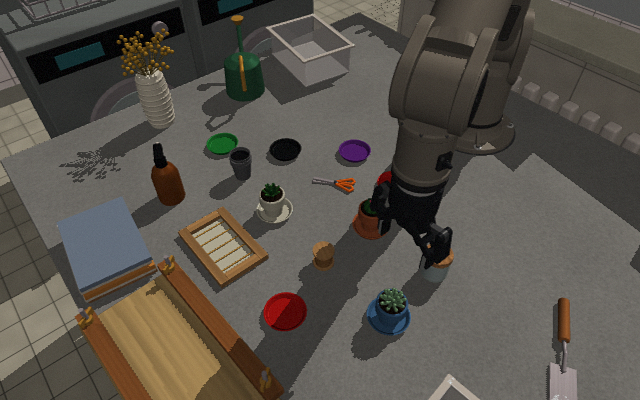

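The final view shows white in white (272,205), blue in blue (391,310), terracotta in terracotta (368,220) and the black saucer empty (285,150), with the arm clear. Handing in.

```bash
python3 -c "
from station import bot
print(bot.hand_in())"
```

```text
the job is handed in; nothing more can be done
None
```

I handed the job in at about 28.6 s: all three pots stand upright in the saucers of their own colour, each measured within about 3 mm of its saucer's centre; the hand-in returned no verdict.

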